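Sort the clamping kit into its drawer and latch it

TASK

Pack the clamping kit away: put every clamp strap and hexagon nut that lies on the bench into the drawer compartment that already holds one of its kind, push the drawer fully shut, then hook the latch's wire loop over the keeper on the drawer, so that its bar lies on the lip on the near side of the keeper, and press the lever down past centre until it lies flat. Leave the spray can, tape measure and screwdriver alone.

Things in the scene. Friction and masses are not known exactly. Their poses are not given: they have to be found in the camera images.
- chest: blue steel single-drawer chest, 170 (x, depth) x 240 (y, width) x 85 mm high, fixed to the bench. Origin at the centre of its underside; its open front faces its own -x, roughly to the robot. The drawer comes out towards -x. A draw latch stands on top, on the centre line y = 0.
- drawer (a joint): how far the drawer is out, in m: 0 is fully shut, 0.14 is the stop. Slides towards the chest's -x; about 1.5 N friction; stays where it is left.
- drawer_mid (a point): centre of the drawer's inner floor (12 mm above the bench; axes as the chest's). The inside is 145 mm (x) by 216 mm (y); a 4 mm wall along x at y = 0 splits it into a left and a right compartment of 145 x 106 mm. Side, back and dividing walls rise 48 mm above this floor; the grey front with its lip rises 72 mm.
- pull_lip (a point): middle of the outer (-x) edge of the drawer's aluminium pull lip, a shelf along the top of the drawer front, 8 mm thick, full width, top face 84 mm above the bench, sticking out 30 mm in front of the drawer front. Push here towards the chest's +x to shut the drawer.
- keeper (a point): middle of the keeper, a dark steel tongue (20 mm wide in y, 4 mm thick, 15 mm high) standing up from the lip at y = 0 and leaning 0.35 rad towards -x. This point is 6.5 mm above the lip's top face and 32 mm back (+x) from the lip's edge. The loop's bar belongs on its -x side, lying on the lip. Axes as the chest's.
- lever (a joint): angle of the latch lever, rad: 0 is closed (flat, pointing to the chest's +x, away from the keeper); it opens upward and over towards -x, pi/2 is upright, stop at 2.3. Friction 0.04 N m holds it where it is left. With the loop hooked, it takes a few newtons at its end to press, passes centre at about 0.3 rad and then stays down by itself.
- lever_pivot (a point): axis of the lever's hinge (along the chest's y), fixed on the chest, 16 mm above its top face and 60 mm behind its front edge; axes as the chest's.
- lever_end (a point): point on the outer face of the lever plate, 52 mm from its pivot (the outer face is the upper one when closed, and looks to -x when upright). The plate is 22 mm wide, 4 mm thick and ends 62 mm from the pivot (a small turned-up tip reaches 70 mm).
- loop_hinge (a point): axis on which the wire loop swings on the lever (along the chest's y), 16 mm from the lever's pivot; it moves with the lever.
- bail (a joint): angle of the wire loop on the lever, rad: about 0 when the latch is closed; grows as the loop swings up and back. At its stop (4.0) the loop leans back past upright and rests there. It swings freely and falls to whichever side it leans.
- loop_bar (a point): middle of the loop's end bar (5 mm thick, 38 mm long along the chest's y), about 81 mm from the loop's hinge; the two side wires run at y = +-19 mm, so the loop passes round the lever and the keeper. The loop can stretch up to 7 mm on a spring of 2500 N/m. It comes to rest on the lip and on the chest's top.
- loop_tab (a point): grip point of the tab on the loop's bar: a steel tab 32 mm long, 14 mm wide (along the chest's y), 5 mm thick, starting at the bar and bent up 55 degrees from the loop's plane; this point lies 22 mm out from the bar. Pinch it across its 14 mm width and let it pivot between the fingers.
- strap1: loose steel clamp strap, a plain dark flat bar 64 x 22 x 14 mm (x, y, z) with a dark slot mark on both broad faces, 0.13 kg; lies flat. Origin at the centre of its underside, x along its length. May be absent.
- strap2: loose steel clamp strap, a plain dark flat bar 64 x 22 x 14 mm (x, y, z) with a dark slot mark on both broad faces, 0.13 kg; lies flat. Origin at the centre of its underside, x along its length. May be absent.
- strap3: loose steel clamp strap, a plain dark flat bar 64 x 22 x 14 mm (x, y, z) with a dark slot mark on both broad faces, 0.13 kg; lies flat. Origin at the centre of its underside, x along its length. May be absent.
- nut1: loose plain dark steel hexagon nut, 28 mm across flats, 20 mm thick, 0.08 kg; lies flat. Origin at the centre of its underside, z along its bore; one pair of flats faces +-x, the others at 60 degree steps. May be absent.
- nut2: loose plain dark steel hexagon nut, 28 mm across flats, 20 mm thick, 0.08 kg; lies flat. Origin at the centre of its underside, z along its bore; one pair of flats faces +-x, the others at 60 degree steps. May be absent.
- nut3: loose plain dark steel hexagon nut, 28 mm across flats, 20 mm thick, 0.08 kg; lies flat. Origin at the centre of its underside, z along its bore; one pair of flats faces +-x, the others at 60 degree steps. May be absent.
- sample_strap: a clamp strap (as the others, 64 x 22 x 14 mm) that already lies in one of the two compartments, and shows which one is for straps. Origin at the centre of its underside.
- sample_nut: a hexagon nut (as the others, 28 x 20 mm) that already lies in the other compartment, the one for nuts. Origin at the centre of its underside.
- spray_can: bystander: spray can 58 mm diameter, 150 mm tall, standing; origin at the centre of its underside
- tape_measure: bystander: black tape measure 70 x 35 x 62 mm; origin at the centre of its underside
- screwdriver: bystander: red-handled screwdriver lying on the bench; origin on its underside
Things that resemble listed ones, but are neither listed nor needed, are in the scene too. Leave any pink look-alike of the nut2 alone. What is shaped like the strap1 but red is not meant.

How it is judged:
By the outcome, as a careful person would: the job done as asked, in the order asked, and still so for the second after the job is handed in, with the robot touching nothing.
Of strap1, strap2, strap3, nut1, nut2, nut3 only 4 to 6 are there at a start; the rules pass over those that are not, and their reading is None.
At some moment in a run one of strap1, strap2, strap3, nut1, nut2, nut3 may be knocked a few centimetres aside while the robot is not near it.
Once in a run the grip may slacken for a moment while it holds something.
It also fails if it takes over 210 s, if anything falls off the work surface, if the arm or the gripper's body presses on something with over 40 N, if the wrist force passes 120 N, or if a joint passes its speed limit or range.

ROBOT

A 6-joint arm with a two-finger parallel gripper is mounted at the origin on the work surface. World frame = base frame: x ahead of the robot, y to its left, z up, the work surface at z = 0. Lengths are in m, angles in rad, forces in N, time in s.
With the tool pointing down it reaches from about 0.3 to 0.75 m from the base axis. Payload 8.5 kg.
Tool frame: the origin (TCP) lies on the centre line of the jaws, within the pads' length; the fingertips stand 14 mm ahead of it and the grasp point (between the pads) lies 5 mm behind it; z points along the fingers, y is the line along which they close (so a half turn about z gives the same grasp; the last joint's range is limited). The gripper opens to 88 mm and grips with 3 to 60 N. Pads are 18 mm wide; open, the fingers measure 123 mm over their backs; the gripper's body (75 mm by 187 mm) begins 45 mm behind the grasp point.
Start: joints at [0.981, 0.381, 1.297, -0, 1.464, -0.215], TCP at [0.201, 0.512, 0.253] pointing down, gripper open.
Joint ranges: [-3.11, 3.11], [-0.89, 2.33], [0.22, 2.48], [-1.42, 4.56], [0.17, 2.85], [-2.88, 2.88]. Speed limits (rad/s): [2.39, 2.39, 3.14, 3.14, 3.14, 3.14].

INTERFACE

Orientations are given as a unit quaternion [w, x, y, z].
In Python, from bench import ctrl, viewer, order gives the robot as it stands. The module is installed in compiled form; this text tells all that it offers.
- The arm moves only by the tool servo_tool, never from a script. Its arguments are lists of equal length, an entry for each row: "grip": the closure, from 0 (fully open) to 1 (shut); "slide": the shift along the world's x, y, z as a fraction of full scale, a list of three; "turn": the turn about the world's z as a fraction of full scale. A call has 1 to 8 rows; each row shifts and turns the commanded pose from where the row before left it; what a row does not reach is not made up. Full scale, the value 1, is 0.025 m for a shift and 0.08 rad for a turn. A row lasts 1/12 s, in which the tool goes at most 41.7 mm and 7.16 degrees, less where a joint would pass 70% of its speed; a pose out of reach is approached as far as the arm can. A call with a number of a shift or a turn outside -1 to 1 is refused whole. A call with a gripper value outside its range is refused whole. The fingers move at their own pace and stop on an object; "squeeze" is the grip in N (left out, the last holds). Time passes only in rows, so rows that do not move let the fingers close. It gives the time, the measured TCP pose, the force, the opening and the grip force at its end, in the units of the state.
- ctrl.sense(): the state, without advancing time (a new reading comes with each control period).
- viewer.snapshot(name): name is "side" or "top"; returns a dict with "color" (384x512x3 uint8, blue, green, red), "depth" (384x512 float32, m along the optical axis (not along the pixel's ray), 0 where there is no reading), "intrinsics" (3x3 intrinsics, pixels), "k1" (the pictures are not rectified: a ray, as slopes to the right and down, at radius r is drawn at 1 + k1 r^2 times it, then the intrinsics apply), "eye" and "orientation" of the camera in the world. Camera axes: x right, y down, z forward; pixel columns grow to the right and rows downward; lengths in m; the calibration is good to about 2 mm. A picture is of the moment at which its call begins.
- order.job_done(): hands the job in; it is judged then, once.
The state is a dict: "time": time; "joint_pos": joint angles; "dq": joint speeds; "joint_torque": joint torques, N m; "tcp_pos": TCP position; "tool_rot": TCP orientation; "contact_force": force on the tool from outside, world axes, zero at the start; "ft_torque": the same for the moment, N m; "gripper_width": finger opening in m; "finger_force": force on a finger pad.
Only numpy, scipy, OpenCV 4.12 (cv2) and the standard library are available. Lean on these libraries where they do the work, as an engineer would, in place of code of your own. Each camera call takes 0.05 s, during which the arm holds its last target. There are 200 camera calls.

## Working session

There is one attempt and no reset: what is moved stays moved. The work goes in short steps, Python scripts to look and compute and a tool call to move; the robot and the scene stay as the last step left them, time stands still between calls to the robot, and variables do not carry over. Pictures are saved under pics/ and viewed, at most 14 in all, crops included, and the job is handed in when it is done.

Besides the shell and the picture viewer there is one more tool, called by a JSON object that holds its "op" and its "data". servo_tool: Moves the arm, as the interface text tells. Shift numbers are shares of 0.025 m and turn numbers shares of 0.08 rad, none past 1 either way. Its arguments: {"type":"object","properties":{"grip":{"type":"array","items":{"type":"number"}},"slide":{"type":"array","items":{"type":"array","items":{"type":"number"}}},"turn":{"type":"array","items":{"type":"number"}},"squeeze":{"type":"number"}},"required":["grip","slide","turn"]}

```bash
mkdir -p pics; cat > h.py <<'E'
import numpy as np, cv2
from scipy.spatial.transform import Rotation as R
from bench import ctrl, viewer, order
def snap(n):
    s=viewer.snapshot(n); np.savez('last_'+n+'.npz',**s); return s
def load(n): return dict(np.load('last_'+n+'.npz'))
def rot(s):
    o=np.array(s['orientation'],float)
    return o if o.shape==(3,3) else R.from_quat(o[[1,2,3,0]]).as_matrix()
def ray(s,u,v):
    K=s['intrinsics'];d=np.array([(u-K[0,2])/K[0,0],(v-K[1,2])/K[1,1]]);p=d.copy()
    for _ in range(20): p=d/(1+float(s['k1'])*(p@p))
    return rot(s)@np.array([p[0],p[1],1])
def pz(s,u,v,z):  # intersect with plane z
    r=ray(s,u,v);e=np.array(s['eye']);return e+r*(z-e[2])/r[2]
def pd(s,u,v):
    d=float(s['depth'][int(round(v)),int(round(u))]);return np.array(s['eye'])+ray(s,u,v)*d
def proj(s,P):
    c=rot(s).T@(np.array(P)-np.array(s['eye']));p=c[:2]/c[2];p=p*(1+float(s['k1'])*(p@p));K=s['intrinsics']
    return np.array([K[0,0]*p[0]+K[0,2],K[1,1]*p[1]+K[1,2]])
def save(s,name,box=None,f=1.5):
    im=s['color']
    if box: im=im[box[1]:box[3],box[0]:box[2]]
    cv2.imwrite('pics/'+name,cv2.resize(im,None,fx=f,fy=f,interpolation=cv2.INTER_CUBIC))
E
python3 - <<'E'
from h import *
for n in('top','side'):
    s=snap(n);save(s,n+'0.png');print(n,s['eye'],rot(s).round(3).tolist(),s['intrinsics'].tolist(),s['k1'])
print(ctrl.sense())
E
```

```text
top [ 0.22376943 -0.06040744  1.59923237] [[0.113, -0.972, 0.205], [-0.994, -0.111, 0.024], [-0.001, -0.206, -0.978]] [[458.3134809223644, 0.0, 249.3985719433706], [0.0, 458.3134809223644, 189.35216369944], [0.0, 0.0, 1.0]] -0.17242268817582662
side [ 0.2395473  -0.98654477  0.7571395 ] [[0.948, -0.194, 0.253], [-0.318, -0.53, 0.786], [-0.018, -0.825, -0.564]] [[416.0283113834842, 0.0, 255.1874642431562], [0.0, 416.0283113834842, 190.2557922024142], [0.0, 0.0, 1.0]] 0.013573051475431933
{'time': 0.1, 'joint_pos': array([ 9.80700309e-01,  3.81131744e-01,  1.29814151e+00, -3.95809574e-05,
        1.46358577e+00, -2.15289992e-01]), 'dq': array([ 7.20045800e-04, -1.95697081e-03, -6.45344035e-04,  4.98770500e-04,
        1.81429515e-04, -3.58429668e-05]), 'joint_torque': array([ 4.26938394e-03, -4.38653541e+01, -2.24911863e+01,  7.15172407e-02,
        3.41639319e-02, -8.94416803e-05]), 'tcp_pos': array([0.20122815, 0.51162425, 0.25221248]), 'tool_rot': array([-2.30041636e-04,  1.86305878e-01,  9.82491587e-01, -5.90246069e-04]), 'contact_force': array([-0.47585811, -0.11647364, -0.90959079]), 'ft_torque': array([ 0.05119252,  0.00061498, -0.03107585]), 'finger_force': 0.0, 'gripper_width': 0.08848364955683267}
```

View pics/top0.png

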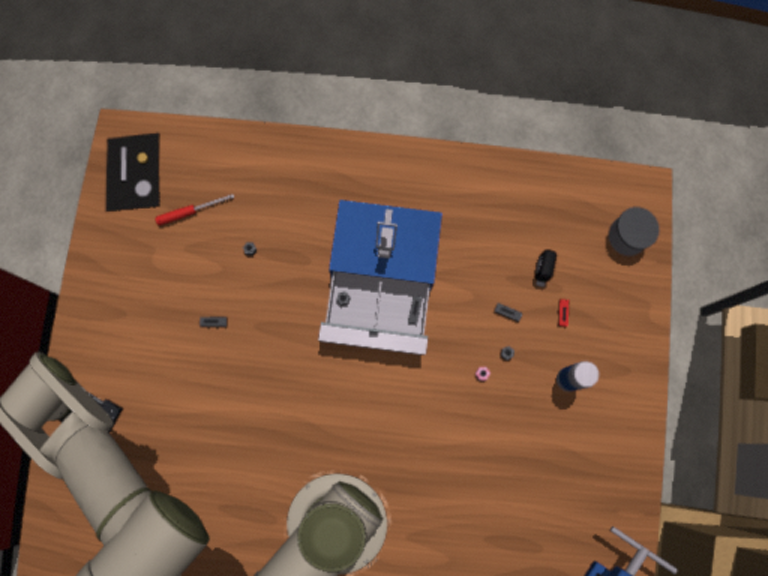

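View pics/side0.png

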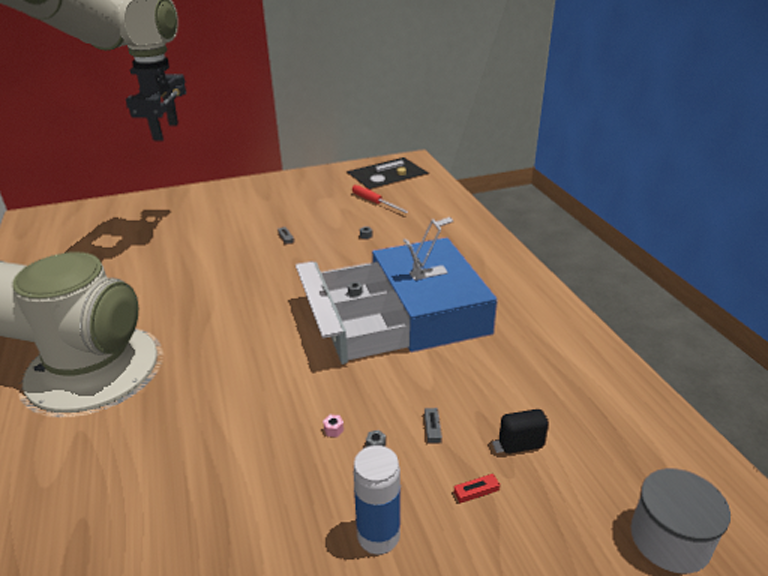

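The top view (1.5x) shows these candidates:
- **Straps:** dark ones at (213,322) and (508,313). The red one at (564,313) is excluded.
- **Nuts:** dark ones at (249,249) and (507,354). The pink one at (483,374) is excluded.

The sample nut is in the left (+y) compartment and the sample strap in the right. Next I'll confirm these in one enlarged composite.

```bash
python3 - <<'E'
from h import *
s=load('top')
im=s['color'];t=[]
for (u,v) in [(142,214),(338,209),(166,166),(338,236)]:
    c=im[v-14:v+14,u-20:u+20];t.append(cv2.resize(c,(400,280),interpolation=cv2.INTER_CUBIC))
cv2.imwrite('pics/comp.png',np.vstack([np.hstack(t[:2]),np.hstack(t[2:])]))
save(s,'chest.png',(205,125,305,245),5)
E
```

```text
(no output)
```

View pics/comp.png

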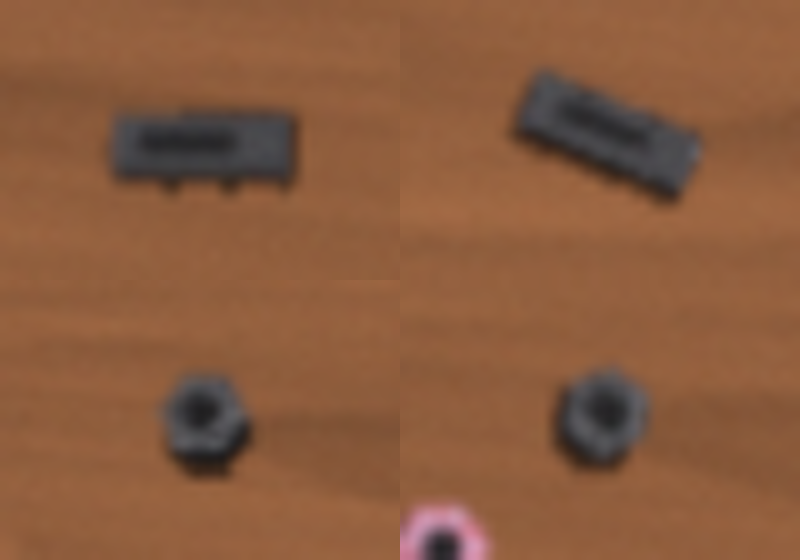

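View pics/chest.png

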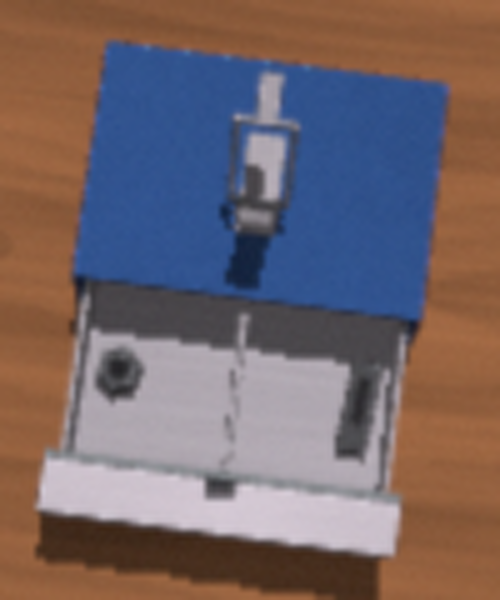

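All four crops are plain dark parts, two straps and two nuts. Next I'll compute the poses.

```bash
cat > m.py <<'E'
from h import *
s=load('top')
def C(u0,v0,f,x,y,z): return pz(s,u0+(x+.5)/f-.5,v0+(y+.5)/f-.5,z)
for n,(u,v),pts,z in [('SA',(122,200),[(112,113),(297,116),(203,145)],.014),('SB',(318,195),[(140,70),(303,136),(208,132)],.014),
   ('NA',(146,152),[(200,129),(175,97),(230,97)],.02),('NB',(318,222),[(207,130),(210,90)],.02)]:
    print(n,[C(u,v,10,x,y,z)[:2].round(4).tolist() for x,y in pts])
Q=lambda x,y,z:C(205,125,5,x,y,z)[:2]
for n,p in dict(fl=(75,279,.085),fr=(419,320,.085),bl=(108,42,.085),br=(447,85,.085),lipL=(38,512,.084),lipR=(393,555,.084),lipbl=(48,453,.084),lipbr=(400,497,.084),nut=(118,367,.032),strap=(357,412,.026),keep=(219,485,.09)).items(): print(n,Q(*p).round(4))
# depth of latch points
S=load('side')
for n,(x,y) in dict(tabend=(447,221),barL=(433,224),lever=(420,272),levertip=(408,243),leverbase=(420,277)).items(): print(n,pd(S,x/1.5,y/1.5).round(4))
for n,(x,y) in dict(tab=(270,85),bar=(265,118),levertip=(255,222),mid=(265,150)).items(): print(n,pd(s,205+x/5,125+y/5).round(4))
E
python3 m.py; python3 -c "
from h import *
s=load('side');save(s,'latch.png',(190,135,340,245),5)"
```

```text
SA [[0.4318, 0.3803], [0.4386, 0.3139], [0.4244, 0.3458]]
SB [[0.545, -0.315], [0.5279, -0.3748], [0.5255, -0.3408]]
NA [[0.6113, 0.2875], [0.6221, 0.2984], [0.6243, 0.2785]]
NB [[0.43, -0.3468], [0.4441, -0.3467]]
fl [0.5605 0.0808]
fr [ 0.5586 -0.1539]
bl [0.7309 0.0797]
br [ 0.7266 -0.1576]
lipL [0.4    0.0854]
lipR [ 0.3982 -0.1523]
lipbl [0.4402 0.0838]
lipbr [ 0.4373 -0.1531]
nut [0.5132 0.048 ]
strap [ 0.5015 -0.1209]
keep [ 0.431  -0.0324]
tabend [ 0.6723 -0.0437  0.1956]
barL [ 0.6476 -0.0356  0.1898]
lever [ 0.6154 -0.0549  0.1015]
levertip [ 0.5948 -0.0435  0.1637]
leverbase [ 0.6172 -0.0509  0.087 ]
tab [ 0.6762 -0.0389  0.1934]
bar [ 0.6541 -0.0381  0.1926]
levertip [ 0.5932 -0.0388  0.1608]
mid [ 0.6631 -0.0389  0.0887]
```

View pics/latch.png

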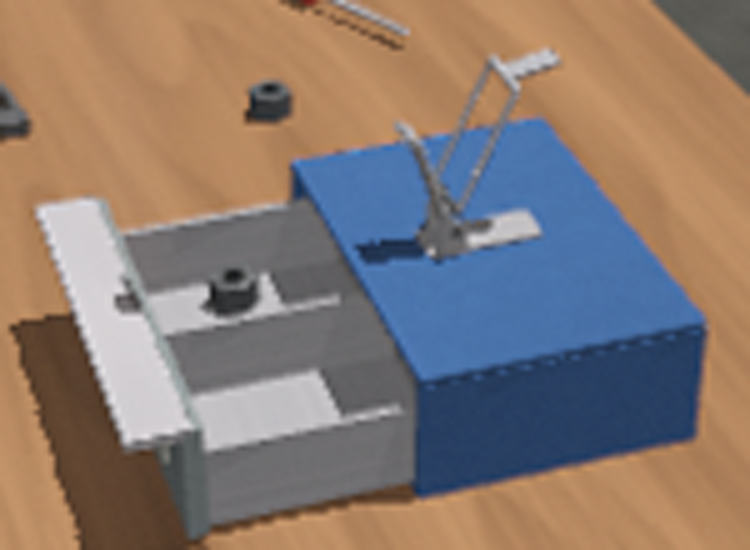

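The side crop shows the lever upright and leaning towards the drawer. The loop is leaning back at its stop. I'll start with nut A at about (0.611, 0.288).

{"op": "servo_tool", "data": {"grip": [0.4,0.4,0.4,0.4,0.4,0.4,0.4,0.4], "slide": [[0.97,-0.53,-0.3],[0.97,-0.53,-0.3],[0.97,-0.53,-0.3],[0.97,-0.53,-0.3],[0.97,-0.53,-0.3],[0.97,-0.53,-0.3],[0.97,-0.53,-0.3],[0.97,-0.53,-0.3]], "turn": [-0.5,0,0,0,0,0,0,0], "squeeze": 40}}

```text
time: 0.77
tcp_pos: [0.3963, 0.4049, 0.1921]
tool_rot: [-0.0, 0.206, 0.979, -0.0]
contact_force: [0.5, -0.8, 0.1]
gripper_width: 0.0532
finger_force: 0.0
```

{"op": "servo_tool", "data": {"grip": [0.4,0.4,0.4,0.4,0.4,0.4,0.4,0.4], "slide": [[0.97,-0.53,-0.3],[0.97,-0.53,-0.3],[0.97,-0.53,-0.3],[0.97,-0.53,-0.3],[0.97,-0.53,-0.3],[0.97,-0.53,-0.3],[0.97,-0.53,-0.3],[0,0,0]], "turn": [0,0,0,0,0,0,0,0]}}

```text
time: 1.43
tcp_pos: [0.5681, 0.3101, 0.1378]
tool_rot: [-0.001, 0.208, 0.978, -0.001]
contact_force: [-0.6, -1.0, -0.2]
gripper_width: 0.0529
finger_force: 0.0
```

{"op": "servo_tool", "data": {"grip": [0.4,0.4,0.4,0.4], "slide": [[0.93,-0.5,-0.5],[0.93,-0.5,-0.5],[0,0,-0.5],[0,0,0]], "turn": [0,0,0,0]}}

```text
time: 1.77
tcp_pos: [0.6108, 0.2873, 0.0997]
tool_rot: [-0.002, 0.207, 0.978, -0.001]
contact_force: [-0.5, 0.4, -1.2]
gripper_width: 0.0527
finger_force: 0.0
```

```bash
python3 - <<'E'
from h import *
s=snap('top');a=s['color'];S=snap('side')
b=cv2.resize(a[120:384,20:330],None,fx=2,fy=2)  # bigger scene
c=cv2.resize(S['color'][100:200,150:300],(600,400))
cv2.imwrite('pics/b1.png',np.hstack([b,np.zeros((528,1,3),np.uint8)]))
print(ctrl.sense()['tcp_pos'])
# project tcp fingertip area and nut in side
print(proj(S,[.6113,.2875,.02]),proj(s,[.6113,.2875,.02]))
E
```

```text
[0.61078272 0.28850982 0.10259911]
[244.16959692 151.91095544] [165.54964915 164.45738322]
```

View pics/b1.png

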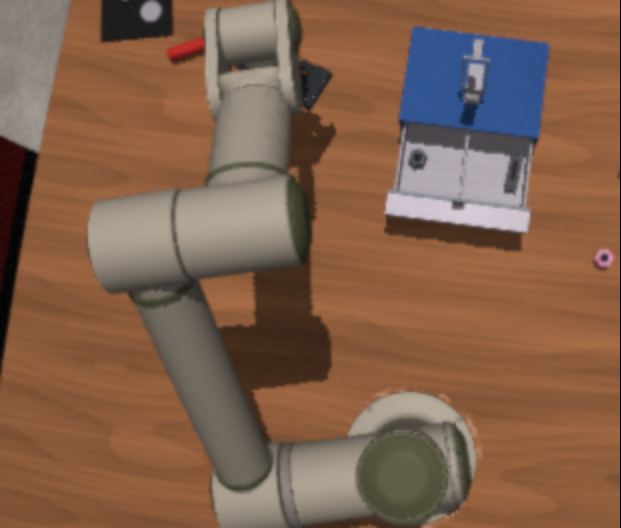

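The area the arm was hiding is empty, so there are exactly four parts. The nut's position agrees with the side view. Grasping it now.

{"op": "servo_tool", "data": {"grip": [0.4,0.4,0.4,0.4,1,1,1,1], "slide": [[0,-0.05,-1],[0,0,-1],[0,0,-0.9],[0,0,-0.45],[0,0,0],[0,0,0],[0,0,0],[0,0,0]], "turn": [0,0,0,0,0,0,0,0], "squeeze": 40}}

```text
time: 2.53
tcp_pos: [0.6122, 0.2871, 0.0208]
tool_rot: [0.001, 0.206, 0.979, 0.001]
contact_force: [0.4, -0.7, -0.1]
gripper_width: 0.0283
finger_force: 0.2
```

{"op": "servo_tool", "data": {"grip": [1,1,1,1,1,1,1,1], "slide": [[0,0,0],[0,0,0],[0,0,0],[0,0,1],[0,0,1],[0,0,1],[0,0,1],[0,0,0]], "turn": [0,0,0,0,0,0,0,0]}}

```text
time: 3.2
tcp_pos: [0.6134, 0.2874, 0.1249]
tool_rot: [0.004, 0.206, 0.979, 0.002]
contact_force: [0.4, -0.6, 0.4]
gripper_width: 0.0278
finger_force: 40.0
```

{"op": "servo_tool", "data": {"grip": [1,1,1,1,1,1,1,1], "slide": [[-0.6,-0.95,0],[-0.6,-0.95,0],[-0.6,-0.95,0],[-0.6,-0.95,0],[-0.6,-0.95,0],[-0.6,-0.95,0],[-0.6,-0.95,0],[-0.6,-0.95,0]], "turn": [0.65,0.65,0.65,0.65,0.65,0.65,0.65,0.65]}}

```text
time: 3.87
tcp_pos: [0.4904, 0.0958, 0.1185]
tool_rot: [-0.0, -0.002, 1.0, -0.0]
contact_force: [0.3, 0.6, -0.5]
gripper_width: 0.0273
finger_force: 40.0
```

{"op": "servo_tool", "data": {"grip": [1,1,1,1,1,1], "slide": [[0,-0.97,0],[0,-0.97,0],[0,-0.97,0],[0,-0.97,0],[0,0,0],[0,0,0]], "turn": [0,0,0,0,0,0]}}

```text
time: 4.37
tcp_pos: [0.4914, -0.0009, 0.1186]
tool_rot: [-0.0, 0.001, 1.0, 0.0]
contact_force: [-1.5, -0.3, -0.3]
gripper_width: 0.0278
finger_force: 40.0
```

{"op": "servo_tool", "data": {"grip": [1,1,1,1,0.6,0.6,0.6,0.6], "slide": [[-0.65,0.45,-1],[0,0,-1],[0,0,-0.9],[0,0,0],[0,0,0],[0,0,0],[0,0,0],[0,0,0]], "turn": [0,0,0,0,0,0,0,0]}}

```text
time: 5.03
tcp_pos: [0.4759, 0.0111, 0.0476]
tool_rot: [0.001, -0.001, 1.0, -0.0]
contact_force: [-0.6, 0.6, -0.7]
gripper_width: 0.0353
finger_force: 0.0
```

{"op": "servo_tool", "data": {"grip": [0.6,0.6,0.6,0.6,0.6,0.6], "slide": [[0,0,1],[0,0,1],[0,0,1],[0,0,1],[0,0,0],[0,0,0]], "turn": [0,0,0,0,0,0]}}

```text
time: 5.53
tcp_pos: [0.4758, 0.011, 0.1479]
tool_rot: [0.002, -0.001, 1.0, -0.0]
contact_force: [0.2, -0.9, -0.4]
gripper_width: 0.035
finger_force: 0.0
```

{"op": "servo_tool", "data": {"grip": [0.5,0.5,0.5,0.5,0.5,0.5,0.5,0.5], "slide": [[-0.11,0.7,0],[-0.11,0.7,0],[-0.11,0.7,0],[-0.11,0.7,0],[-0.11,0.7,0],[-0.11,0.7,0],[-0.11,0.7,0],[-0.11,0.7,0]], "turn": [-0.97,-0.97,-0.97,-0.97,-0.97,-0.97,-0.97,-0.97]}}

```text
time: 6.2
tcp_pos: [0.4526, 0.1518, 0.1455]
tool_rot: [-0.001, 0.307, 0.952, -0.0]
contact_force: [-0.2, 0.1, 0.6]
gripper_width: 0.0438
finger_force: 0.0
```

```bash
python3 - <<'E'
from h import *
s=snap('top');S=snap('side')
a=cv2.resize(s['color'][100:256,120:370],None,fx=3.2,fy=2*1.6)
cv2.imwrite('pics/b2.png',a)
print(ctrl.sense()['joint_pos'])
E
```

```text
[ 7.64995273e-02  3.72024526e-01  1.66160896e+00  3.70485000e-04
  1.10986717e+00 -8.75833520e-01]
```

View pics/b2.png

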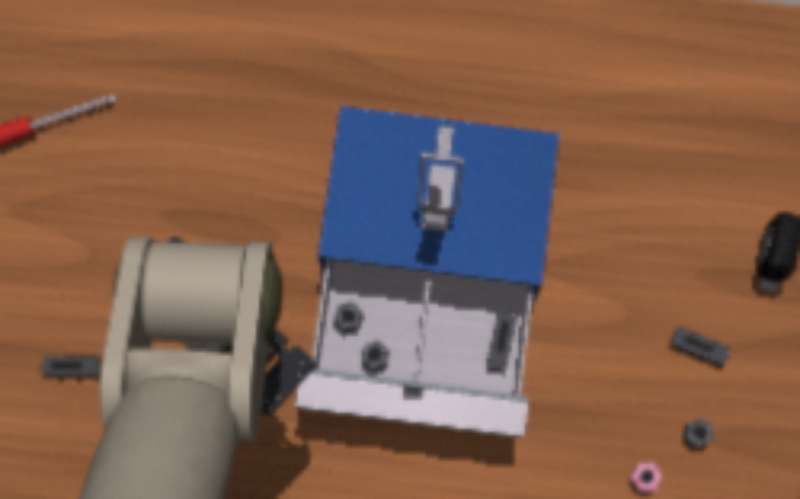

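The first nut is in the left compartment at (375,357) and strap A hasn't moved. Fetching the strap.

{"op": "servo_tool", "data": {"grip": [0.5,0.5,0.5,0.5,0.5,0.5,0.5,0.5], "slide": [[-0.1,0.7,-0.1],[-0.1,0.7,-0.1],[-0.1,0.7,-0.1],[-0.1,0.7,-0.1],[-0.1,0.7,-0.1],[-0.1,0.7,-0.1],[-0.1,0.7,-0.1],[-0.1,0.7,-0.1]], "turn": [-0.96,-0.96,-0.96,-0.96,-0.96,-0.96,-0.96,-0.96]}}

```text
time: 6.97
tcp_pos: [0.4333, 0.291, 0.1256]
tool_rot: [-0.0, 0.579, 0.815, -0.001]
contact_force: [0.1, -0.5, -0.3]
gripper_width: 0.044
finger_force: 0.0
```

{"op": "servo_tool", "data": {"grip": [0.5,0.5,0.5,0.5,0.5], "slide": [[-0.1,0.7,-0.1],[-0.1,0.7,-0.1],[-0.1,0.7,-0.1],[0,0,0],[0,0,0]], "turn": [-0.96,-0.96,-0.96,0,0]}}

```text
time: 7.38
tcp_pos: [0.4258, 0.3431, 0.1182]
tool_rot: [-0.0, 0.667, 0.745, -0.001]
contact_force: [0.6, 0.1, 0.6]
gripper_width: 0.044
finger_force: 0.0
```

{"op": "servo_tool", "data": {"grip": [0.5,0.5,0.5,0.5,0.5,1,1,1], "slide": [[-0.06,0.12,-1],[0,0,-1],[0,0,-1],[0,0,-0.6],[0,0,-0.42],[0,0,0],[0,0,0],[0,0,0]], "turn": [0,0,0,0,0,0,0,0], "squeeze": 50}}

```text
time: 8.05
tcp_pos: [0.425, 0.3464, 0.0195]
tool_rot: [0.0, 0.668, 0.744, 0.001]
contact_force: [0.9, -0.0, 0.8]
gripper_width: 0.0262
finger_force: 0.0
```

{"op": "servo_tool", "data": {"grip": [1,1,1,1,1,1,1,1], "slide": [[0,0,0],[0,0,0],[0,0,0],[0,0,0],[0,0,1],[0,0,1],[0,0,1],[0,0,1]], "turn": [0,0,0,0,0,0,0,0]}}

```text
time: 8.72
tcp_pos: [0.4239, 0.3465, 0.1197]
tool_rot: [-0.0, 0.668, 0.744, -0.0]
contact_force: [-0.3, 1.0, -0.6]
gripper_width: 0.0212
finger_force: 50.0
```

{"op": "servo_tool", "data": {"grip": [1,1,1,1,1,1,1,1], "slide": [[0.16,-0.93,0.3],[0.16,-0.93,0.3],[0.16,-0.93,0.3],[0.16,-0.93,0.3],[0.16,-0.93,0],[0.16,-0.93,0],[0.16,-0.93,0],[0.16,-0.93,0]], "turn": [0.96,0.96,0.96,0.96,0.96,0.96,0.96,0.96]}}

```text
time: 9.38
tcp_pos: [0.4561, 0.1595, 0.1487]
tool_rot: [0.0, 0.41, 0.912, 0.0]
contact_force: [0.9, 0.5, -0.5]
gripper_width: 0.0214
finger_force: 50.0
```

{"op": "servo_tool", "data": {"grip": [1,1,1,1,1,1,1,1], "slide": [[0.16,-0.93,0],[0.16,-0.93,0],[0.16,-0.93,0],[0.16,-0.93,0],[0.16,-0.93,0],[0.16,-0.93,0],[0.16,-0.93,0],[0.16,-0.93,0]], "turn": [0.96,0.96,0.96,0.96,0.96,0.96,0.96,0.96]}}

```text
time: 10.05
tcp_pos: [0.4882, -0.0265, 0.1487]
tool_rot: [0.0, 0.115, 0.993, 0.0]
contact_force: [0.4, -1.0, -1.1]
gripper_width: 0.021
finger_force: 50.0
```

{"op": "servo_tool", "data": {"grip": [1,1,1,1,1], "slide": [[0.16,-0.93,0],[0.16,-0.93,0],[0.16,-0.93,0],[0,0,0],[0,0,0]], "turn": [0.96,0.96,0.96,0,0]}}

```text
time: 10.47
tcp_pos: [0.5002, -0.0957, 0.1484]
tool_rot: [-0.0, 0.004, 1.0, 0.0]
contact_force: [0.5, 0.1, -1.2]
gripper_width: 0.0214
finger_force: 50.0
```

{"op": "servo_tool", "data": {"grip": [1,1,1,1,1,1,0.65,0.65], "slide": [[0,0.05,-1],[0,0,-1],[0,0,-1],[0,0,-1],[0,0,-0.15],[0,0,0],[0,0,0],[0,0,0]], "turn": [0,0,0,0,0,0,0,0]}}

```text
time: 11.13
tcp_pos: [0.5011, -0.0939, 0.0463]
tool_rot: [0.001, 0.003, 1.0, -0.001]
contact_force: [0.1, -0.1, 1.0]
gripper_width: 0.03
finger_force: 0.0
```

{"op": "servo_tool", "data": {"grip": [0.65,0.65,0.65,0.65,0.65,0.65,0.65,0.65], "slide": [[0,0,0],[0,0,0],[0,0,1],[0,0,1],[0,0,1],[0,0,1],[0,0,0],[0,0,0]], "turn": [0,0,0,0,0,0,0,0]}}

```text
time: 11.8
tcp_pos: [0.5007, -0.0941, 0.1461]
tool_rot: [0.002, 0.003, 1.0, -0.001]
contact_force: [-0.4, -1.1, 0.1]
gripper_width: 0.0309
finger_force: 0.0
```

{"op": "servo_tool", "data": {"grip": [0.5,0.5,0.5,0.5,0.5,0.5,0.5,0.5], "slide": [[0.06,-0.58,0],[0.06,-0.58,0],[0.06,-0.58,0],[0.06,-0.58,0],[0.06,-0.58,0],[0.06,-0.58,0],[0.06,-0.58,0],[0.06,-0.58,0]], "turn": [0.95,0.95,0.95,0.95,0.95,0.95,0.95,0.95]}}

```text
time: 12.47
tcp_pos: [0.5119, -0.2104, 0.1435]
tool_rot: [-0.001, -0.299, 0.954, 0.001]
contact_force: [-0.1, -0.8, 0.2]
gripper_width: 0.044
finger_force: 0.0
```

```bash
python3 - <<'E'
from h import *
s=snap('top')
a=cv2.resize(s['color'][150:270,220:400],None,fx=4.4,fy=4.4,interpolation=cv2.INTER_CUBIC)
cv2.imwrite('pics/b3.png',a)
P=lambda x,y,z:pz(s,x/1.5,y/1.5,z).round(3)
print('tape',P(541,252,.062),P(538,282,.062),P(557,253,.062),P(552,280,.062))
E
```

```text
tape [ 0.666 -0.401  0.062] [ 0.593 -0.398  0.062] [ 0.668 -0.439  0.062] [ 0.602 -0.431  0.062]
```

View pics/b3.png

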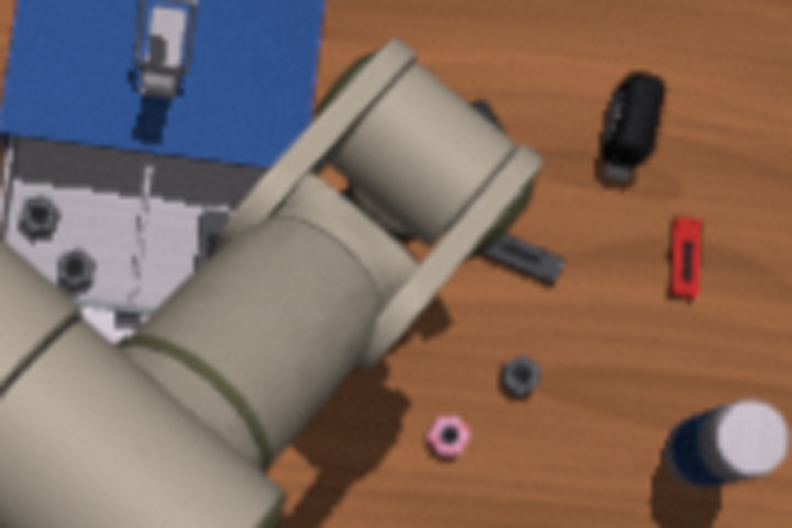

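Strap B and nut B are unchanged; the strap's end is at (563,268) and the nut at (521,377). Continuing.

{"op": "servo_tool", "data": {"grip": [0.5,0.5,0.5,0.5,0.5,0.5,0.5,0.5], "slide": [[0.07,-0.6,0],[0.07,-0.6,0],[0.07,-0.6,0],[0.07,-0.6,0],[0.07,-0.6,0],[0.07,-0.6,0],[0.07,-0.6,0],[0.07,-0.6,0]], "turn": [0.95,0.95,0.95,0.95,0.95,0.95,0.95,0.95]}}

```text
time: 13.18
tcp_pos: [0.5856, -0.189, 0.1176]
tool_rot: [-0.061, -0.458, 0.884, -0.076]
contact_force: [0.2, -0.5, -0.3]
gripper_width: 0.0443
finger_force: 0.0
```

{"op": "servo_tool", "data": {"grip": [0.5,0.5,0.5,0.5], "slide": [[0.07,-0.1,-0.8],[0,0,-0.8],[0,0,0],[0,0,0]], "turn": [0.95,0,0,0]}}

```text
time: 13.52
tcp_pos: [0.5922, -0.1861, 0.0753]
tool_rot: [-0.063, -0.479, 0.87, -0.096]
contact_force: [10.0, -40.0, -6.9]
gripper_width: 0.0439
finger_force: 23.1
```

The arm was deflected, so I'm checking the joints before any further motion.

```bash
python3 - <<'E'
from h import *
r=ctrl.sense()
for k in('joint_pos','tcp_pos','tool_rot','contact_force'):print(k,r[k].round(3))
S=snap('side');save(S,'b4.png',(120,80,420,300),2.6)
E
```

```text
joint_pos [-0.412  0.664  1.367 -0.251  1.049 -2.87 ]
tcp_pos [ 0.592 -0.186  0.075]
tool_rot [-0.063 -0.479  0.87  -0.096]
contact_force [  9.991 -39.951  -6.927]
```

View pics/b4.png

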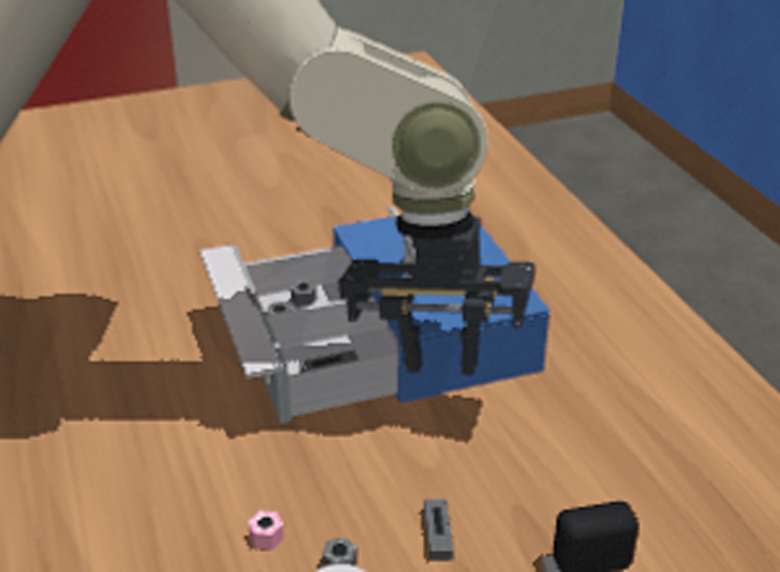

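Joint 6 is at its limit (-2.87), so the other half turn is needed. First I'll back off gently in -y and upwards.

{"op": "servo_tool", "data": {"grip": [0.5,0.5,0.5], "slide": [[0,-0.6,0.1],[0,-0.6,0.3],[0,-0.5,0.5]], "turn": [0,-0.5,-0.9]}}

```text
time: 13.82
tcp_pos: [0.5883, -0.2181, 0.0934]
tool_rot: [-0.071, -0.427, 0.898, -0.083]
contact_force: [0.3, -0.3, -0.1]
gripper_width: 0.0441
finger_force: 0.0
```

{"op": "servo_tool", "data": {"grip": [0.5,0.5,0.5,0.5,0.5,0.5,0.5,0.5], "slide": [[-0.2,-0.5,0.6],[-0.2,-0.5,0.6],[-0.2,-0.5,0.6],[-0.2,-0.5,0.6],[-0.2,-0.5,0.6],[0,0,0],[0,0,0],[0,0,0]], "turn": [-1,-1,-1,-1,-1,-1,-1,-1]}}

```text
time: 14.48
tcp_pos: [0.5641, -0.2803, 0.1694]
tool_rot: [-0.094, -0.121, 0.986, -0.058]
contact_force: [0.0, -0.0, 0.2]
gripper_width: 0.0437
finger_force: 0.0
```

{"op": "servo_tool", "data": {"grip": [0.5,0.5,0.5,0.5,0.5,0.5,0.5,0.5], "slide": [[0,0,0],[0,0,0],[0,0,0],[0,0,0],[0,0,0],[0,0,0],[0,0,0],[0,0,0]], "turn": [-1,-1,-1,-1,-1,-1,-1,-1]}}

```text
time: 15.15
tcp_pos: [0.5643, -0.2801, 0.1691]
tool_rot: [-0.108, 0.195, 0.975, -0.026]
contact_force: [-0.2, -0.2, -0.4]
gripper_width: 0.0439
finger_force: 0.0
```

The wrist is left with a tilt of about 0.22 rad, fingers leaning towards -x. I only command turns about z, so I'll turn until the tilt points radially inward. Then I'll push against the reach limit in small steps, which should tilt it back out.

{"op": "servo_tool", "data": {"grip": [0.5,0.5,0.5,0.5,0.5,0.5,0.5,0.5], "slide": [[0.3,-0.1,1],[0.3,-0.1,1],[0.3,-0.1,1],[0.3,-0.1,1],[0.3,-0.1,0],[0.3,-0.1,0],[0.3,-0.1,0],[0.3,-0.1,0]], "turn": [-0.72,-0.72,-0.72,-0.72,-0.72,-0.72,-0.72,-0.72]}}

```text
time: 15.82
tcp_pos: [0.6249, -0.3004, 0.269]
tool_rot: [-0.111, 0.412, 0.904, -0.001]
contact_force: [-0.2, -0.0, 0.6]
gripper_width: 0.044
finger_force: 0.0
```

```bash
cat > t.py <<'E'
from h import *
r=ctrl.sense();q=r['tool_rot'];M=R.from_quat(q[[1,2,3,0]]).as_matrix();p=r['tcp_pos']
u=p[:2]/np.hypot(*p[:2]);z=M[:,2]
print('p',p.round(4),'r',np.hypot(*p[:2]).round(3),'j',r['joint_pos'].round(3),'tilt xy',z[:2].round(4),'radial',(z[:2]@u).round(4),'tang',(u[0]*z[1]-u[1]*z[0]).round(4),'tool y ang',np.arctan2(M[1,1],M[0,1]).round(4),'t',r['time'],'F',r['contact_force'].round(1))
E
python3 t.py
```

```text
p [ 0.6249 -0.3004  0.269 ] r 0.693 j [-0.604  0.763  0.575 -0.046  2.023 -1.336] tilt xy [-0.2026  0.0895] radial -0.2213 tang -0.0071 tool y ang 0.7258 t 15.8167 F [-0.2 -0.   0.6]
```

{"op": "servo_tool", "data": {"grip": [0.5,0.5,0.5,0.5,0.5,0.5], "slide": [[0.6,-0.42,0],[0.6,-0.42,0],[0.6,-0.42,0],[0.6,-0.42,0],[0.6,-0.42,0],[0,0,0]], "turn": [-0.8,-0.8,-0.6,0,0,0]}}

```text
time: 16.32
tcp_pos: [0.6767, -0.3419, 0.2559]
tool_rot: [-0.104, 0.488, 0.867, 0.009]
contact_force: [-1.0, -0.6, 0.5]
gripper_width: 0.044
finger_force: 0.0
```

```bash
python3 t.py
```

```text
p [ 0.6767 -0.3419  0.2559] r 0.758 j [-0.622  0.944  0.227 -0.007  2.18  -1.17 ] tilt xy [-0.172   0.1166] radial -0.2061 tang 0.0266 tool y ang 0.5532 t 16.3167 F [-1.  -0.6  0.5]
```

The reach limit does tilt it back as hoped, so I'll continue.

{"op": "servo_tool", "data": {"grip": [0.5,0.5,0.5,0.5,0.5], "slide": [[0.8,-0.57,0.2],[0.8,-0.57,0.2],[0.8,-0.57,0.2],[0.8,-0.57,0.2],[0,0,0]], "turn": [0,0,0,0,0]}}

```text
time: 16.73
tcp_pos: [0.6852, -0.3618, 0.2429]
tool_rot: [-0.079, 0.49, 0.868, 0.01]
contact_force: [0.1, -0.2, -1.1]
gripper_width: 0.0439
finger_force: 0.0
```

```bash
python3 t.py
```

```text
p [ 0.6852 -0.3618  0.2429] r 0.775 j [-6.380e-01  9.590e-01  2.230e-01 -1.000e-03  2.119e+00 -1.181e+00] tilt xy [-0.128   0.0941] radial -0.1571 tang 0.0235 tool y ang 0.5476 t 16.7333 F [ 0.1 -0.2 -1.1]
```

{"op": "servo_tool", "data": {"grip": [0.5,0.5,0.5,0.5,0.5,0.5,0.5,0.5], "slide": [[0.8,-0.59,0.3],[0.8,-0.59,0.3],[0.8,-0.59,0.3],[0.8,-0.59,0.3],[0.8,-0.59,0.3],[0.8,-0.59,0.3],[0.8,-0.59,0.3],[0.8,-0.59,0.3]], "turn": [0,0,0,0,0,0,0,0]}}

```text
time: 17.4
tcp_pos: [0.6979, -0.3968, 0.2322]
tool_rot: [-0.027, 0.491, 0.87, 0.01]
contact_force: [0.0, -0.2, 0.4]
gripper_width: 0.0439
finger_force: 0.0
```

```bash
python3 t.py
```

```text
p [ 0.6979 -0.3968  0.2322] r 0.803 j [-0.668  0.97   0.222  0.013  2.006 -1.205] tilt xy [-0.0364  0.0443] radial -0.0535 tang 0.0205 tool y ang 0.543 t 17.4 F [ 0.  -0.2  0.4]
```

{"op": "servo_tool", "data": {"grip": [0.5,0.5,0.5,0.5,0.5], "slide": [[0.78,-0.62,0.3],[0.78,-0.62,0.3],[0.78,-0.62,0.3],[0.78,-0.62,0.3],[0,0,0]], "turn": [0,0,0,0,0]}}

```text
time: 17.82
tcp_pos: [0.703, -0.4165, 0.2273]
tool_rot: [-0.0, 0.492, 0.87, 0.01]
contact_force: [-0.5, 0.0, 0.2]
gripper_width: 0.0441
finger_force: 0.0
```

```bash
python3 t.py
```

```text
p [ 0.703  -0.4165  0.2273] r 0.817 j [-0.685  0.975  0.222  0.021  1.948 -1.219] tilt xy [0.0095 0.0176] radial -0.0008 tang 0.02 tool y ang 0.5413 t 17.8167 F [-0.5  0.   0.2]
```

The tilt is gone (0.02 rad left). Back to strap B with the other half turn.

{"op": "servo_tool", "data": {"grip": [0.5,0.5,0.5,0.5,0.5,0.5,0.5,0.5], "slide": [[-0.64,0.3,-0.2],[-0.64,0.3,-0.2],[-0.64,0.3,-0.2],[-0.64,0.3,-0.2],[-0.64,0.3,-0.2],[-0.64,0.3,-0.2],[-0.64,0.3,-0.2],[-0.64,0.3,-0.2]], "turn": [-0.93,-0.93,-0.93,-0.93,-0.93,-0.93,-0.93,-0.93]}}

```text
time: 18.48
tcp_pos: [0.5744, -0.355, 0.1878]
tool_rot: [0.003, 0.727, 0.687, 0.01]
contact_force: [-0.1, 0.5, 0.4]
gripper_width: 0.0436
finger_force: 0.0
```

{"op": "servo_tool", "data": {"grip": [0.5,0.5,0.5,0.5,0.5], "slide": [[-0.64,0.3,-0.6],[-0.64,0.3,-0.6],[-0.64,0.3,-0.6],[0,0,-0.6],[0,0,0]], "turn": [-0.93,-0.93,-0.93,0,0]}}

```text
time: 18.9
tcp_pos: [0.5259, -0.3321, 0.1256]
tool_rot: [0.001, 0.798, 0.603, 0.009]
contact_force: [0.8, -0.7, -0.3]
gripper_width: 0.0439
finger_force: 0.0
```

```bash
python3 t.py; python3 - <<'E'
from h import *
s=snap('side');save(s,'b5.png',(200,180,380,320),4.2)
for p in [(.5257,-.3413,.014),(.545,-.315,.014),(.5279,-.3748,.014),(.43,-.3468,.02)]: print(((proj(s,p)-[200,180])*4.2).round())
E
```

```text
p [ 0.5259 -0.3321  0.1256] r 0.622 j [-0.76   0.611  1.28   0.018  1.245 -0.489] tilt xy [0.016  0.0088] radial 0.0089 tang 0.016 tool y ang -0.2765 t 18.9 F [ 0.8 -0.7 -0.3]
[370. 421.]
[384. 381.]
[397. 462.]
[214. 463.]
```

View pics/b5.png

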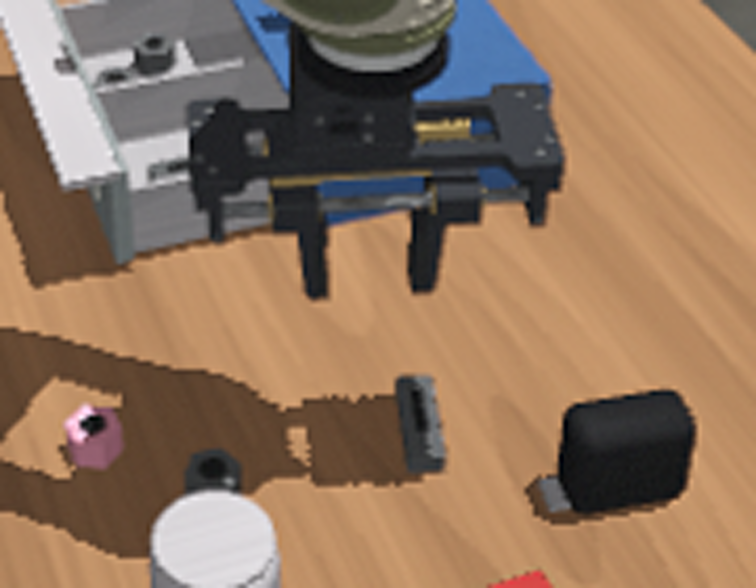

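The strap is now at (419,420), but its old pose would project to (370,421), so it was knocked aside. The nut at (214,463) matches. Measuring the strap again.

```bash
python3 - <<'E'
from h import *
s=load('side')
P=lambda x,y:pz(s,200+(x+.5)/4.2-.5,180+(y+.5)/4.2-.5,.014)[:2].round(4)
for p in [(419,420),(415,377),(424,462),(398,377),(432,377),(441,458),(408,465)]:print(p,P(*p))
t=snap('top');m=cv2.resize(t['color'][190:240,300:380],None,fx=10,fy=10,interpolation=cv2.INTER_CUBIC);cv2.imwrite('pics/b6.png',m)
E
```

```text
(419, 420) [ 0.5517 -0.3486]
(415, 377) [ 0.5632 -0.3165]
(424, 462) [ 0.5417 -0.3784]
(398, 377) [ 0.5538 -0.3132]
(432, 377) [ 0.5726 -0.3199]
(441, 458) [ 0.5518 -0.3789]
(408, 465) [ 0.5325 -0.3775]
```

View pics/b6.png

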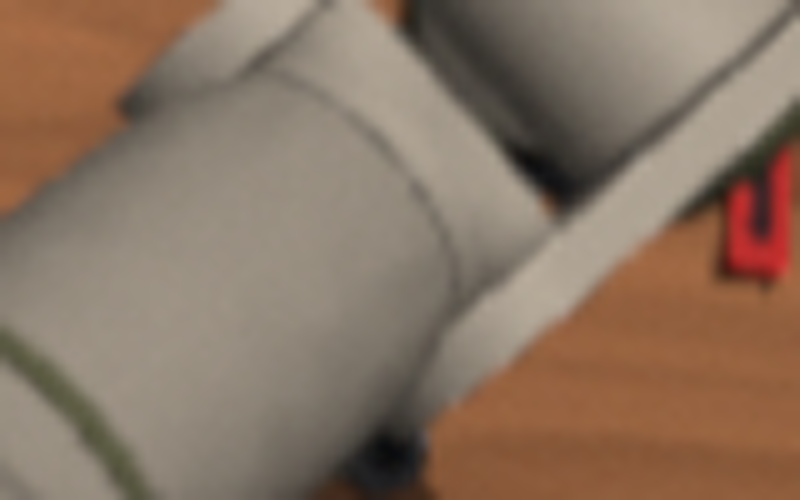

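{"op": "servo_tool", "data": {"grip": [0.5,0.5,0.5,0.5,0.5,0.5,0.5,0.5], "slide": [[0.6,-0.13,0],[0.6,-0.13,0],[0,0,-1],[0,0,-1],[0,0,-1],[0,0,-0.7],[0,0,-0.5],[0,0,0]], "turn": [-0.4,-0.3,0,0,0,0,0,0]}}

```text
time: 19.67
tcp_pos: [0.5571, -0.3393, 0.021]
tool_rot: [0.002, 0.814, 0.581, 0.009]
contact_force: [-0.7, -0.5, 0.7]
gripper_width: 0.044
finger_force: 0.0
```

{"op": "servo_tool", "data": {"grip": [1,1,1,1,1,1,1,1], "slide": [[0,0,0],[0,0,0],[0,0,0],[0,0,0],[0,0,0],[0,0,0],[0,0,0.5],[0,0,1]], "turn": [0,0,0,0,0,0,0,0]}}

```text
time: 20.33
tcp_pos: [0.5561, -0.3386, 0.0586]
tool_rot: [0.001, 0.814, 0.58, 0.009]
contact_force: [-0.2, -0.1, -0.2]
gripper_width: 0.0203
finger_force: 49.9
```

{"op": "servo_tool", "data": {"grip": [1,1,1,1,1,1,1,1], "slide": [[0,0.2,1],[-0.1,0.5,1],[-0.13,0.7,1],[-0.13,0.7,0.8],[-0.13,0.7,0],[-0.13,0.7,0],[-0.13,0.7,0],[-0.13,0.7,0]], "turn": [-0.97,-0.97,-0.97,-0.97,-0.97,-0.97,-0.97,-0.97]}}

```text
time: 21.0
tcp_pos: [0.5348, -0.2161, 0.1561]
tool_rot: [0.007, 0.953, 0.302, 0.008]
contact_force: [0.8, -0.1, -0.9]
gripper_width: 0.0206
finger_force: 49.9
```

{"op": "servo_tool", "data": {"grip": [1,1,1,1,1,1,1,1], "slide": [[-0.14,0.7,0],[-0.14,0.7,0],[-0.14,0.7,0],[-0.14,0.7,0],[-0.14,0.7,0],[-0.14,0.7,0],[-0.14,0.7,0],[0,0.7,0]], "turn": [-0.97,-0.97,-0.97,-0.97,-0.97,-0.97,-0.97,-0.97]}}

```text
time: 21.67
tcp_pos: [0.51, -0.0762, 0.156]
tool_rot: [0.009, 1.0, -0.003, 0.005]
contact_force: [0.2, -0.4, -1.5]
gripper_width: 0.0208
finger_force: 49.9
```

```bash
python3 t.py
```

```text
p [ 0.51   -0.0762  0.156 ] r 0.516 j [-0.372  0.412  1.555 -0.013  1.159  1.21 ] tilt xy [ 0.0107 -0.0171] radial 0.0131 tang -0.0154 tool y ang -1.5779 t 21.6667 F [ 0.2 -0.4 -1.5]
```

{"op": "servo_tool", "data": {"grip": [1,1,1,1,1,1,0.68,0.68], "slide": [[-0.1,0.1,-1],[0,0,-1],[0,0,-1],[0,0,-1],[0,0,-0.35],[0,0,0],[0,0,0],[0,0,0]], "turn": [0,0,0,0,0,0,0,0]}}

```text
time: 22.33
tcp_pos: [0.5084, -0.0747, 0.0472]
tool_rot: [0.009, 1.0, -0.001, 0.006]
contact_force: [-0.4, 0.1, -1.1]
gripper_width: 0.0278
finger_force: 0.0
```

{"op": "servo_tool", "data": {"grip": [0.68,0.68,0.68,0.68,0.68,0.68,0.5,0.5], "slide": [[0,0,0],[0,0,0],[0,0,1],[0,0,1],[0,0,1],[0,0,1],[-0.2,-1,0],[-0.2,-1,0]], "turn": [0,0,0,0,0,0,0,0]}}

```text
time: 23.0
tcp_pos: [0.4986, -0.1248, 0.1483]
tool_rot: [0.009, 1.0, -0.0, 0.007]
contact_force: [0.3, -0.3, -0.9]
gripper_width: 0.0397
finger_force: 0.0
```

```bash
python3 - <<'E'
from h import *
s=snap('top')
print('can',pz(s,584/1.5,375/1.5,.15).round(3),'pink',pz(s,483/1.5,373/1.5,.02).round(3))
u,v=338,234;a=cv2.resize(s['color'][205:275,300:405],None,fx=7,fy=7,interpolation=cv2.INTER_CUBIC);cv2.imwrite('pics/b7.png',a)
print(((proj(s,[.43,-.3468,.02])-[300,205]+.5)*7-.5).round())
E
```

```text
can [ 0.381 -0.493  0.15 ] pink [ 0.375 -0.294  0.02 ]
[271. 210.]
```

View pics/b7.png

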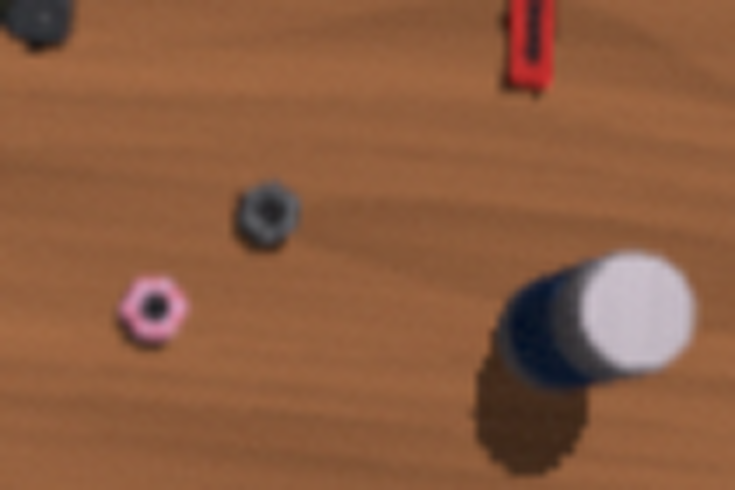

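The plain dark nut is at (270,211), unmoved and clear of the pink one at (153,307) and the can. Fetching it.

{"op": "servo_tool", "data": {"grip": [0.4,0.4,0.4,0.4,0.4,0.4,0.4,0.4], "slide": [[-0.27,-0.89,0],[-0.27,-0.89,0],[-0.27,-0.89,0],[-0.27,-0.89,0],[-0.27,-0.89,0],[-0.27,-0.89,0],[-0.27,-0.89,0],[-0.27,-0.89,0]], "turn": [0,0,0,0,0,0,0,0]}}

```text
time: 23.72
tcp_pos: [0.4436, -0.3036, 0.1466]
tool_rot: [0.008, 1.0, -0.002, 0.005]
contact_force: [0.6, -0.3, -0.7]
gripper_width: 0.0524
finger_force: 0.0
```

{"op": "servo_tool", "data": {"grip": [0.4,0.4,0.4,0.4,0.4,0.4], "slide": [[-0.27,-0.89,0],[-0.27,-0.89,0],[0,0,-1],[0,0,-1],[0,0,0],[0,0,0]], "turn": [0,0,0,0,0,0]}}

```text
time: 24.22
tcp_pos: [0.4304, -0.3468, 0.0961]
tool_rot: [0.008, 1.0, -0.002, 0.005]
contact_force: [0.2, 0.3, 0.1]
gripper_width: 0.0532
finger_force: 0.0
```

{"op": "servo_tool", "data": {"grip": [0.4,0.4,0.4,0.4,1,1,1,1], "slide": [[0,0,-1],[0,0,-1],[0,0,-0.7],[0,0,-0.4],[0,0,0],[0,0,0],[0,0,0],[0,0,0]], "turn": [0,0,0,0,0,0,0,0], "squeeze": 40}}

```text
time: 24.88
tcp_pos: [0.4312, -0.3476, 0.0204]
tool_rot: [0.009, 1.0, -0.001, 0.006]
contact_force: [-0.1, 0.4, 1.5]
gripper_width: 0.0285
finger_force: 4.3
```

{"op": "servo_tool", "data": {"grip": [1,1,1,1,1,1,1,1], "slide": [[0,0,0],[0,0,0],[0,0,0],[0,0,1],[0,0,1],[0,0,1],[0,0,1],[0,0,1]], "turn": [0,0,0,0,0,0,0,0]}}

```text
time: 25.55
tcp_pos: [0.4306, -0.3469, 0.1457]
tool_rot: [0.009, 1.0, -0.001, 0.006]
contact_force: [0.6, -0.1, -1.1]
gripper_width: 0.0279
finger_force: 39.8
```

{"op": "servo_tool", "data": {"grip": [1,1,1,1,1,1,1,1], "slide": [[0.25,1,0],[0.25,1,0],[0.25,1,0],[0.25,1,0],[0.25,1,0],[0.25,1,0],[0.25,1,0],[0.25,1,0]], "turn": [0,0,0,0,0,0,0,0]}}

```text
time: 26.22
tcp_pos: [0.4808, -0.1458, 0.1444]
tool_rot: [0.009, 1.0, -0.002, 0.006]
contact_force: [0.2, 0.0, -0.2]
gripper_width: 0.0276
finger_force: 39.7
```

{"op": "servo_tool", "data": {"grip": [1,1,1,1,1,1,1,1], "slide": [[0.25,1,0],[0.25,1,0],[0.25,1,0],[0.25,1,0],[0.25,1,0],[0.25,1,0],[0,0,0],[0,0,0]], "turn": [0,0,0,0,0,0,0,0]}}

```text
time: 26.88
tcp_pos: [0.5182, 0.0037, 0.1443]
tool_rot: [0.009, 1.0, -0.0, 0.006]
contact_force: [-0.3, -0.6, -1.2]
gripper_width: 0.0277
finger_force: 39.8
```

{"op": "servo_tool", "data": {"grip": [1,1,1,1,1,1,0.62,0.62], "slide": [[0,0,-1],[0,0,-1],[0,0,-1],[0,0,-0.8],[0,0,0],[0,0,0],[0,0,0],[0,0,0]], "turn": [0,0,0,0,0,0,0,0]}}

```text
time: 27.55
tcp_pos: [0.519, 0.0024, 0.0505]
tool_rot: [0.009, 1.0, -0.002, 0.007]
contact_force: [-0.9, 0.8, 0.0]
gripper_width: 0.0336
finger_force: 0.0
```

{"op": "servo_tool", "data": {"grip": [0.62,0.62,0.62,0.62,0.62,0.62,0.62,0.62], "slide": [[0,0,0],[0,0,1],[0,0,1],[0,0,1],[0,0,1],[-1,0,0],[-1,0,0],[-1,0,0]], "turn": [0,0,0,0,0,0,0,0]}}

```text
time: 28.22
tcp_pos: [0.4424, 0.003, 0.15]
tool_rot: [0.009, 1.0, -0.001, 0.007]
contact_force: [-0.6, -1.2, -0.6]
gripper_width: 0.0334
finger_force: 0.0
```

{"op": "servo_tool", "data": {"grip": [0.62,0.62,0.62,0.62,0.62,0.62,0.62,0.62], "slide": [[-1,-0.2,0],[-1,-0.2,0],[-1,-0.2,0],[-0.2,-0.2,0],[-0.1,-0.2,0],[0,-0.2,0],[0,-0.2,0],[0,0,0]], "turn": [0,0,0,0,0,0,0,0]}}

```text
time: 28.88
tcp_pos: [0.3619, -0.0331, 0.1491]
tool_rot: [0.009, 1.0, -0.002, 0.006]
contact_force: [-0.4, 0.2, 0.0]
gripper_width: 0.0335
finger_force: 0.0
```

```bash
python3 t.py; python3 - <<'E'
from h import *
s=snap('top');S=snap('side')
a=cv2.resize(s['color'][125:245,205:305],(500,600),interpolation=cv2.INTER_CUBIC)
b=cv2.resize(S['color'][135:245,190:300],(300,300),interpolation=cv2.INTER_CUBIC);b=np.vstack([b,np.zeros_like(b)])
cv2.imwrite('pics/b8.png',np.hstack([a,b]))
E
```

```text
p [ 0.3619 -0.0331  0.1491] r 0.363 j [-0.413  0.183  1.946 -0.014  0.995  1.169] tilt xy [ 0.0117 -0.0175] radial 0.0132 tang -0.0164 tool y ang -1.5745 t 28.8833 F [-0.4  0.2  0. ]
```

View pics/b8.png

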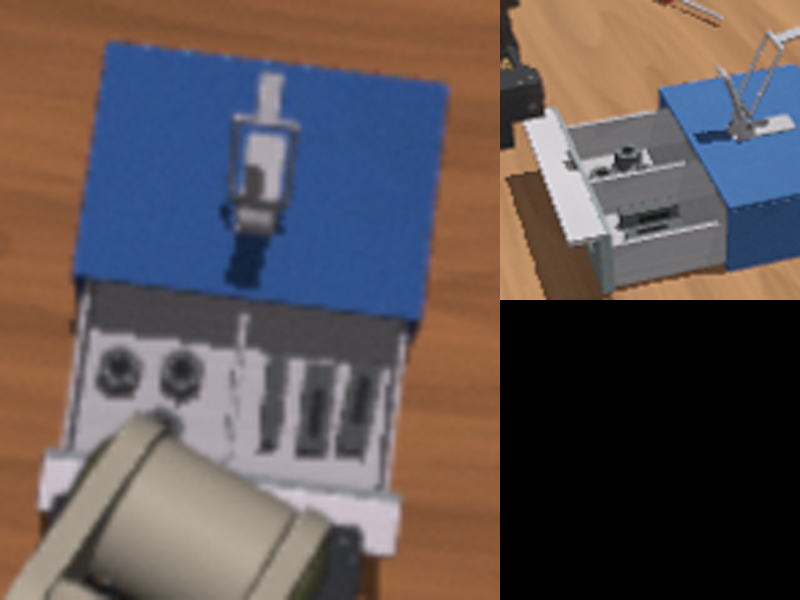

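All four parts are in: three nuts at left and three straps at right, samples included. Now I'll close the fingers and push the lip.

{"op": "servo_tool", "data": {"grip": [1,1,1,1,1,1,1,1], "slide": [[0,-0.15,-1],[0,0,-1],[0,0,-0.55],[0,0,0],[0,0,0],[0.5,0,0],[0.5,0,0],[0,0,0]], "turn": [0,0,0,0,0,0,0,0]}}

```text
time: 29.65
tcp_pos: [0.3882, -0.0363, 0.0864]
tool_rot: [0.009, 1.0, -0.001, 0.007]
contact_force: [0.3, 0.3, -0.9]
gripper_width: 0.0006
finger_force: 0.0
```

{"op": "servo_tool", "data": {"grip": [1,1,1,1,1,1,1,1], "slide": [[0.5,0,0],[0.5,0,0],[0.5,0,0],[0.5,0,0],[0.5,0,0],[0.5,0,0],[0.5,0,0],[0.5,0,0]], "turn": [0,0,0,0,0,0,0,0]}}

```text
time: 30.32
tcp_pos: [0.4855, -0.0358, 0.0859]
tool_rot: [0.009, 1.0, -0.001, 0.005]
contact_force: [-2.9, -1.5, 0.6]
gripper_width: 0.0005
finger_force: 1.2
```

{"op": "servo_tool", "data": {"grip": [1,1,1,1], "slide": [[0.3,0,0],[0.25,0,0],[0.2,0,0],[0,0,0]], "turn": [0,0,0,0]}}

```text
time: 30.65
tcp_pos: [0.5051, -0.0359, 0.0855]
tool_rot: [0.009, 1.0, -0.001, 0.006]
contact_force: [-0.3, -0.1, 0.0]
gripper_width: 0.0002
finger_force: 0.0
```

{"op": "servo_tool", "data": {"grip": [1,1,1], "slide": [[0.12,0,0],[0.12,0,0],[0,0,0]], "turn": [0,0,0]}}

```text
time: 30.9
tcp_pos: [0.5108, -0.0359, 0.0853]
tool_rot: [0.009, 1.0, -0.002, 0.006]
contact_force: [-0.3, -0.2, -0.1]
gripper_width: 0.0002
finger_force: 0.0
```

{"op": "servo_tool", "data": {"grip": [1,1,1], "slide": [[0.12,0,0],[0.12,0,0],[0.12,0,0]], "turn": [0,0,0]}}

```text
time: 31.15
tcp_pos: [0.5146, -0.0356, 0.0849]
tool_rot: [0.008, 1.0, -0.001, -0.001]
contact_force: [-36.8, -7.0, 25.4]
gripper_width: 0.0004
finger_force: 18.6
```

{"op": "servo_tool", "data": {"grip": [1,1,1], "slide": [[0.1,0,0],[0.1,0,0],[0,0,0]], "turn": [0,0,0]}}

```text
time: 31.4
tcp_pos: [0.5149, -0.0356, 0.0849]
tool_rot: [0.008, 1.0, -0.001, -0.007]
contact_force: [-47.8, -9.3, 34.3]
gripper_width: 0.0005
finger_force: 24.9
```

The drawer is fully shut: a hard stop at 48 N with the TCP at x = 0.515. I'll retreat, rise and pass behind the loop, which rests leaning back with its tab end near (0.676, -0.039, 0.195).

{"op": "servo_tool", "data": {"grip": [1,1,1,1,1,1,1,1], "slide": [[-0.6,0,0],[-0.6,0,0],[0,0,1],[0,0,1],[0,0,1],[0,0,1],[0,0,1],[0,0,1]], "turn": [0,0,0,0,0,0,0,0]}}

```text
time: 32.07
tcp_pos: [0.4945, -0.0358, 0.2367]
tool_rot: [0.009, 1.0, -0.001, 0.006]
contact_force: [0.1, -0.6, 1.1]
gripper_width: 0.0004
finger_force: 0.0
```

{"op": "servo_tool", "data": {"grip": [1,1,1,1,1,1,1,1], "slide": [[0,0,1],[0,0,1],[0.3,0,0.5],[1,0,0],[1,0,0],[1,0,0],[1,0,0],[1,0,0]], "turn": [0,0,0,0,0,0,0,0]}}

```text
time: 32.73
tcp_pos: [0.6283, -0.0357, 0.2977]
tool_rot: [0.008, 1.0, -0.001, 0.006]
contact_force: [-0.3, -0.9, -0.4]
gripper_width: 0.0001
finger_force: 0.0
```

{"op": "servo_tool", "data": {"grip": [1,1,1,1,1,1], "slide": [[1,0,0],[1,0,0],[1,0,0],[1,0,0],[0,0,0],[0,0,0]], "turn": [0,0,0,0,0,0]}}

```text
time: 33.23
tcp_pos: [0.7277, -0.0358, 0.2961]
tool_rot: [0.008, 1.0, -0.001, 0.005]
contact_force: [-0.1, -0.7, 0.4]
gripper_width: 0.0002
finger_force: 0.0
```

```bash
python3 t.py; python3 - <<'E'
from h import *
s=snap('side')
P0=[]
H,W=s['depth'].shape
for v in range(110,230):
  for u in range(180,340):
    if s['depth'][v,u]>0:
        p=pd(s,u,v)
        if p[2]>.105 and abs(p[1]+.04)<.03 and .5<p[0]<.72 and p[2]<.23: P0.append((p,u,v))
A=np.array([p for p,_,_ in P0]);
for z in np.arange(.105,.23,.01):
    m=(A[:,2]>=z)&(A[:,2]<z+.01)
    if m.any(): print(round(z,3),'x',A[m,0].min().round(3),A[m,0].max().round(3),'y',A[m,1].min().round(3),A[m,1].max().round(3),m.sum())
# lip edge
for y in (-.1,-.06,.02): 
    pass
E
```

```text
p [ 0.7277 -0.0358  0.2961] r 0.729 j [-0.206  0.712  0.585 -0.015  1.831  1.363] tilt xy [ 0.0093 -0.0166] radial 0.0101 tang -0.0161 tool y ang -1.5735 t 33.2333 F [-0.1 -0.7  0.4]
0.105 x 0.611 0.623 y -0.058 -0.03 12
0.115 x 0.607 0.623 y -0.062 -0.022 26
0.125 x 0.605 0.625 y -0.062 -0.019 13
0.135 x 0.602 0.632 y -0.062 -0.019 21
0.145 x 0.599 0.637 y -0.063 -0.02 15
0.155 x 0.59 0.639 y -0.061 -0.017 22
0.165 x 0.589 0.647 y -0.064 -0.017 19
0.175 x 0.642 0.649 y -0.06 -0.023 9
0.185 x 0.647 0.68 y -0.063 -0.021 43
0.195 x 0.662 0.682 y -0.049 -0.035 18
```

{"op": "servo_tool", "data": {"grip": [1,1,1,1,1,1,1,1], "slide": [[0,-0.2,-1],[0,0,-1],[0,0,-1],[0,0,-1],[0,0,-0.1],[0,0,0],[-0.5,0,0],[-0.5,0,0]], "turn": [0,0,0,0,0,0,0,0]}}

```text
time: 33.95
tcp_pos: [0.7021, -0.041, 0.1978]
tool_rot: [0.009, 1.0, -0.001, 0.007]
contact_force: [-0.5, -0.7, 0.1]
gripper_width: 0.0004
finger_force: 0.0
```

{"op": "servo_tool", "data": {"grip": [1,1,1,1,1,1,1,1], "slide": [[-0.4,0,0],[-0.4,0,0],[-0.4,0,0],[-0.4,0,0],[-0.4,0,0],[-0.4,0,0],[-0.4,0,0],[0,0,0]], "turn": [0,0,0,0,0,0,0,0]}}

```text
time: 34.62
tcp_pos: [0.6313, -0.0408, 0.1983]
tool_rot: [0.009, 1.0, -0.002, 0.007]
contact_force: [0.2, 0.7, -1.2]
gripper_width: 0.0001
finger_force: 0.1
```

```bash
cat > l.py <<'E'
from h import *
s=snap('side')
u,v=np.meshgrid(np.arange(160,340),np.arange(90,240))
A=np.array([pd(s,a,b) for a,b in zip(u.ravel(),v.ravel()) if s['depth'][b,a]>0])
A=A[(abs(A[:,1]+.04)<.03)&(A[:,0]>.5)&(A[:,0]<.72)&(A[:,2]>.078)&(A[:,2]<.24)]
for z in np.arange(.08,.24,.01):
    m=(A[:,2]>=z)&(A[:,2]<z+.01)
    if m.any(): print(round(z,3),'x',A[m,0].min().round(3),A[m,0].max().round(3),'y',A[m,1].min().round(3),A[m,1].max().round(3),m.sum(), np.histogram(A[m,0],np.arange(.5,.73,.01))[0])
E
python3 t.py;python3 l.py
```

```text
p [ 0.6313 -0.0408  0.1983] r 0.633 j [-0.246  0.559  1.152 -0.014  1.412  1.33 ] tilt xy [ 0.0144 -0.0179] radial 0.0155 tang -0.0169 tool y ang -1.574 t 34.6167 F [ 0.2  0.7 -1.2]
0.08 x 0.523 0.72 y -0.07 -0.01 713 [ 0  0 35 42 40 34 41 37 38 37 42 33 16 27 37 38 38 31 39 34 34 40]
0.09 x 0.55 0.644 y -0.058 -0.022 34 [ 0  0  0  0  1 10  0  0  0  0  0 16  6  0  1  0  0  0  0  0  0  0]
0.1 x 0.611 0.625 y -0.057 -0.022 22 [ 0  0  0  0  0  0  0  0  0  0  0 14  8  0  0  0  0  0  0  0  0  0]
0.11 x 0.609 0.621 y -0.063 -0.019 18 [ 0  0  0  0  0  0  0  0  0  0  2 14  2  0  0  0  0  0  0  0  0  0]
0.12 x 0.607 0.619 y -0.06 -0.022 16 [0 0 0 0 0 0 0 0 0 0 7 9 0 0 0 0 0 0 0 0 0 0]
0.13 x 0.603 0.615 y -0.06 -0.02 13 [0 0 0 0 0 0 0 0 0 0 7 6 0 0 0 0 0 0 0 0 0 0]
0.14 x 0.6 0.613 y -0.061 -0.02 14 [0 0 0 0 0 0 0 0 0 1 9 4 0 0 0 0 0 0 0 0 0 0]
0.15 x 0.596 0.611 y -0.06 -0.018 16 [0 0 0 0 0 0 0 0 0 5 9 2 0 0 0 0 0 0 0 0 0 0]
0.16 x 0.59 0.607 y -0.062 -0.02 22 [ 0  0  0  0  0  0  0  0  1 13  8  0  0  0  0  0  0  0  0  0  0  0]
0.17 x 0.599 0.604 y -0.063 -0.02 9 [0 0 0 0 0 0 0 0 0 2 7 0 0 0 0 0 0 0 0 0 0 0]
0.18 x 0.598 0.639 y -0.061 -0.018 22 [0 0 0 0 0 0 0 0 0 5 3 2 9 3 0 0 0 0 0 0 0 0]
0.19 x 0.594 0.641 y -0.063 -0.022 60 [ 0  0  0  0  0  0  0  0  0 21  3  5 20  9  2  0  0  0  0  0  0  0]
0.2 x 0.6 0.639 y -0.06 -0.031 44 [ 0  0  0  0  0  0  0  0  0  1 17  4 11 11  0  0  0  0  0  0  0  0]
0.21 x 0.607 0.621 y -0.057 -0.032 27 [ 0  0  0  0  0  0  0  0  0  0  3 21  3  0  0  0  0  0  0  0  0  0]
0.22 x 0.616 0.625 y -0.058 -0.024 20 [ 0  0  0  0  0  0  0  0  0  0  0 14  6  0  0  0  0  0  0  0  0  0]
0.23 x 0.618 0.62 y -0.058 -0.053 3 [0 0 0 0 0 0 0 0 0 0 0 3 0 0 0 0 0 0 0 0 0 0]
```

The loop is past upright, with its bar at about (0.597, z 0.195). Pushing on until it falls forward.

{"op": "servo_tool", "data": {"grip": [1,1,1,1,1,1,1,1], "slide": [[-0.5,0,0],[-0.5,0,0],[-0.5,0,0],[-0.4,0,0],[0,0,0],[0,0,0],[0,0,0],[0,0,0]], "turn": [0,0,0,0,0,0,0,0]}}

```text
time: 35.33
tcp_pos: [0.5853, -0.041, 0.1955]
tool_rot: [0.009, 1.0, -0.001, 0.006]
contact_force: [-0.2, -0.8, 0.2]
gripper_width: 0.0003
finger_force: 0.0
```

```bash
python3 t.py;python3 l.py
```

```text
p [ 0.5853 -0.041   0.1955] r 0.587 j [-0.266  0.484  1.297 -0.014  1.345  1.311] tilt xy [ 0.0116 -0.0172] radial 0.0128 tang -0.0164 tool y ang -1.5738 t 35.3333 F [-0.2 -0.8  0.2]
0.08 x 0.522 0.72 y -0.07 -0.01 650 [ 0  0 27 28 36 27 32 33 38 33 36 30 14 24 38 38 39 33 35 39 32 38]
0.09 x 0.52 0.665 y -0.063 -0.018 78 [ 0  1  6  7  4 18  9  6  0  0  0 17  7  1  0  1  1  0  0  0  0  0]
0.1 x 0.516 0.626 y -0.064 -0.018 59 [ 0  7  7  0  0  0  1  5  9  9  3 11  7  0  0  0  0  0  0  0  0  0]
0.11 x 0.597 0.621 y -0.064 -0.021 31 [ 0  0  0  0  0  0  0  0  0  3  9 18  1  0  0  0  0  0  0  0  0  0]
0.12 x 0.606 0.618 y -0.062 -0.024 11 [0 0 0 0 0 0 0 0 0 0 7 4 0 0 0 0 0 0 0 0 0 0]
0.13 x 0.603 0.608 y -0.051 -0.031 8 [0 0 0 0 0 0 0 0 0 0 8 0 0 0 0 0 0 0 0 0 0 0]
0.14 x 0.599 0.605 y -0.051 -0.035 6 [0 0 0 0 0 0 0 0 0 1 5 0 0 0 0 0 0 0 0 0 0 0]
0.15 x 0.599 0.602 y -0.053 -0.04 5 [0 0 0 0 0 0 0 0 0 3 2 0 0 0 0 0 0 0 0 0 0 0]
0.16 x 0.59 0.599 y -0.052 -0.029 16 [ 0  0  0  0  0  0  0  0  1 15  0  0  0  0  0  0  0  0  0  0  0  0]
0.18 x 0.573 0.593 y -0.058 -0.027 20 [ 0  0  0  0  0  0  0 12  6  2  0  0  0  0  0  0  0  0  0  0  0  0]
0.19 x 0.572 0.592 y -0.06 -0.026 36 [ 0  0  0  0  0  0  0 20 11  5  0  0  0  0  0  0  0  0  0  0  0  0]
0.2 x 0.572 0.593 y -0.06 -0.028 24 [ 0  0  0  0  0  0  0 16  5  3  0  0  0  0  0  0  0  0  0  0  0  0]
0.21 x 0.573 0.575 y -0.043 -0.03 9 [0 0 0 0 0 0 0 9 0 0 0 0 0 0 0 0 0 0 0 0 0 0]
0.22 x 0.573 0.576 y -0.044 -0.029 7 [0 0 0 0 0 0 0 7 0 0 0 0 0 0 0 0 0 0 0 0 0 0]
```

The loop has dropped: its bar is on the lip near x≈0.535, in front of the keeper at 0.553. The tab points up at (0.515, z 0.105). Now I'll drive the lever over from its outer face.

{"op": "servo_tool", "data": {"grip": [1,1,1,1,1,1,1,1], "slide": [[-0.6,0,0],[0,0,-0.6],[0,0,-0.6],[0,0,0],[0.4,0,0],[0.4,0,0],[0.4,0,0],[0.4,0,0]], "turn": [0,0,0,0,0,0,0,0]}}

```text
time: 36.05
tcp_pos: [0.6103, -0.041, 0.166]
tool_rot: [0.009, 1.0, -0.001, 0.006]
contact_force: [-1.4, -0.1, 0.9]
gripper_width: 0.0003
finger_force: 0.7
```

{"op": "servo_tool", "data": {"grip": [1,1,1,1], "slide": [[0.4,0,0],[0.3,0,0],[0,0,0],[0,0,0]], "turn": [0,0,0,0]}}

```text
time: 36.38
tcp_pos: [0.6272, -0.0408, 0.1653]
tool_rot: [0.009, 1.0, -0.001, 0.006]
contact_force: [-0.5, -0.1, 0.1]
gripper_width: 0.0004
finger_force: 0.0
```

```bash
python3 t.py;python3 l.py
```

```text
p [ 0.6272 -0.0408  0.1653] r 0.629 j [-0.248  0.581  1.211 -0.014  1.334  1.329] tilt xy [ 0.011 -0.017] radial 0.0121 tang -0.0163 tool y ang -1.5736 t 36.3833 F [-0.5 -0.1  0.1]
0.08 x 0.522 0.72 y -0.07 -0.01 656 [ 0  0 32 35 29 26 33 32 36 33 36 30 16 28 34 37 38 35 34 37 36 39]
0.09 x 0.533 0.668 y -0.062 -0.016 80 [ 0  0  0  3 11 13 10  8 10  2  0 18  4  0  0  0  1  0  0  0  0  0]
0.1 x 0.524 0.625 y -0.062 -0.016 68 [ 0  0  8  8  0  0  0  0  0  8 10 27  7  0  0  0  0  0  0  0  0  0]
0.11 x 0.613 0.631 y -0.061 -0.017 31 [ 0  0  0  0  0  0  0  0  0  0  0  6 24  1  0  0  0  0  0  0  0  0]
0.12 x 0.623 0.63 y -0.054 -0.029 20 [ 0  0  0  0  0  0  0  0  0  0  0  0 19  1  0  0  0  0  0  0  0  0]
0.13 x 0.628 0.636 y -0.05 -0.03 16 [0 0 0 0 0 0 0 0 0 0 0 0 8 8 0 0 0 0 0 0 0 0]
0.14 x 0.632 0.637 y -0.052 -0.042 10 [ 0  0  0  0  0  0  0  0  0  0  0  0  0 10  0  0  0  0  0  0  0  0]
0.15 x 0.615 0.644 y -0.056 -0.028 27 [ 0  0  0  0  0  0  0  0  0  0  0 13  5  5  4  0  0  0  0  0  0  0]
0.16 x 0.614 0.644 y -0.061 -0.025 37 [ 0  0  0  0  0  0  0  0  0  0  0 18  9  7  3  0  0  0  0  0  0  0]
0.17 x 0.613 0.634 y -0.062 -0.028 21 [ 0  0  0  0  0  0  0  0  0  0  0 14  4  3  0  0  0  0  0  0  0  0]
0.18 x 0.614 0.618 y -0.052 -0.027 15 [ 0  0  0  0  0  0  0  0  0  0  0 15  0  0  0  0  0  0  0  0  0  0]
0.19 x 0.614 0.619 y -0.055 -0.028 10 [ 0  0  0  0  0  0  0  0  0  0  0 10  0  0  0  0  0  0  0  0  0  0]
0.2 x 0.614 0.614 y -0.054 -0.054 1 [0 0 0 0 0 0 0 0 0 0 0 1 0 0 0 0 0 0 0 0 0 0]
0.21 x 0.592 0.593 y -0.033 -0.015 3 [0 0 0 0 0 0 0 0 0 3 0 0 0 0 0 0 0 0 0 0 0 0]
0.22 x 0.59 0.596 y -0.069 -0.012 25 [ 0  0  0  0  0  0  0  0  1 24  0  0  0  0  0  0  0  0  0  0  0  0]
0.23 x 0.59 0.648 y -0.07 -0.011 99 [ 0  0  0  0  0  0  0  0  1 47 29  2 10  8  2  0  0  0  0  0  0  0]
```

The bar slid along with the lever and is still in front of the keeper. I'll follow the lever's arc down.

{"op": "servo_tool", "data": {"grip": [1,1,1,1,1], "slide": [[0.3,0,-0.15],[0.3,0,-0.15],[0.2,0,-0.22],[0.2,0,-0.22],[0,0,0]], "turn": [0,0,0,0,0]}}

```text
time: 36.85
tcp_pos: [0.6525, -0.0408, 0.1449]
tool_rot: [0.008, 1.0, -0.001, 0.005]
contact_force: [-0.1, 0.5, -0.8]
gripper_width: 0.0006
finger_force: 0.0
```

{"op": "servo_tool", "data": {"grip": [1,1,1], "slide": [[0.12,0,-0.26],[0.12,0,-0.26],[0,0,0]], "turn": [0,0,0]}}

```text
time: 37.1
tcp_pos: [0.6578, -0.0407, 0.1319]
tool_rot: [0.008, 1.0, -0.001, 0.004]
contact_force: [-0.4, 0.3, 0.1]
gripper_width: 0.0003
finger_force: 0.0
```

{"op": "servo_tool", "data": {"grip": [1,1,1], "slide": [[0.05,0,-0.2],[0.05,0,-0.2],[0,0,0]], "turn": [0,0,0]}}

```text
time: 37.35
tcp_pos: [0.6602, -0.0408, 0.1224]
tool_rot: [0.008, 1.0, -0.002, 0.005]
contact_force: [0.4, 0.2, 0.9]
gripper_width: 0.0007
finger_force: 0.0
```

```bash
python3 t.py;python3 l.py | head -8
```

```text
p [ 0.6602 -0.0408  0.1224] r 0.661 j [-0.235  0.677  1.156 -0.015  1.296  1.342] tilt xy [ 0.009  -0.0165] radial 0.01 tang -0.016 tool y ang -1.5739 t 37.35 F [0.4 0.2 0.9]
0.08 x 0.522 0.72 y -0.07 -0.01 593 [ 0  0 34 40 34 25 37 34 32 32 35 29 17 18 24 24 30 22 30 26 33 37]
0.09 x 0.538 0.653 y -0.063 -0.016 96 [ 0  0  0  1  9 14  4  7  6  9 10 18  7  9  1  1  0  0  0  0  0  0]
0.1 x 0.529 0.688 y -0.056 -0.024 128 [ 0  0  1 10  2  0  0  0  0  0  0 23 21 18 15  9  7 10 12  0  0  0]
0.11 x 0.532 0.686 y -0.059 -0.033 31 [ 0  0  0  2  0  0  0  0  0  0  0  0  0  0 10  6  8  0  5  0  0  0]
0.12 x 0.648 0.667 y -0.059 -0.032 26 [ 0  0  0  0  0  0  0  0  0  0  0  0  0  0 11 11  4  0  0  0  0  0]
0.13 x 0.647 0.653 y -0.06 -0.032 15 [ 0  0  0  0  0  0  0  0  0  0  0  0  0  0 12  3  0  0  0  0  0  0]
0.14 x 0.647 0.651 y -0.059 -0.024 18 [ 0  0  0  0  0  0  0  0  0  0  0  0  0  0 15  3  0  0  0  0  0  0]
0.15 x 0.647 0.65 y -0.061 -0.035 9 [0 0 0 0 0 0 0 0 0 0 0 0 0 0 9 0 0 0 0 0 0 0]
```

{"op": "servo_tool", "data": {"grip": [1,1,1,1,1], "slide": [[0,0,-0.1],[0,0,-0.1],[0,0,-0.06],[0,0,-0.06],[0,0,0]], "turn": [0,0,0,0,0]}}

```text
time: 37.82
tcp_pos: [0.6607, -0.0409, 0.1191]
tool_rot: [0.009, 1.0, -0.001, 0.007]
contact_force: [-6.6, 0.9, 18.7]
gripper_width: -0.0002
finger_force: 9.7
```

The lever is hard against its stop at 19 N. Lifting off and moving clear to verify.

{"op": "servo_tool", "data": {"grip": [1,1,1,1,1,1,1,1], "slide": [[0,0,0.5],[0,0,1],[0,0,1],[0,0,1],[0,0,1],[-0.7,1,0.5],[-0.7,1,0],[-0.7,1,0]], "turn": [0,0,0,0,0,0,0,0]}}

```text
time: 38.48
tcp_pos: [0.6074, 0.0347, 0.2415]
tool_rot: [0.009, 1.0, -0.002, 0.006]
contact_force: [0.3, 0.5, 0.2]
gripper_width: 0.0004
finger_force: 0.0
```

{"op": "servo_tool", "data": {"grip": [1,1,1,1,1,1,1,1], "slide": [[-0.7,1,0],[-0.7,1,0],[-0.7,1,0],[-0.7,1,0],[-0.7,1,0],[-0.7,1,0],[0,0,0],[0,0,0]], "turn": [0,0,0,0,0,0,0,0]}}

```text
time: 39.15
tcp_pos: [0.5024, 0.1851, 0.2411]
tool_rot: [0.008, 1.0, -0.0, 0.006]
contact_force: [0.2, 0.3, 0.1]
gripper_width: 0.0007
finger_force: 0.0
```

```bash
python3 t.py;python3 l.py; python3 - <<'E'
from h import *
s=snap('top');S=load('side')
a=cv2.resize(s['color'][125:225,215:305],(360,400),interpolation=cv2.INTER_CUBIC)
b=cv2.resize(S['color'][155:225,215:292],(440,400),interpolation=cv2.INTER_CUBIC)
cv2.imwrite('pics/b9.png',np.hstack([a,b]))
E
```

```text
p [0.5024 0.1851 0.2411] r 0.535 j [ 0.14   0.362  1.362 -0.019  1.409  1.714] tilt xy [ 0.0115 -0.017 ] radial 0.0049 tang -0.0199 tool y ang -1.5715 t 39.15 F [0.2 0.3 0.1]
0.08 x 0.522 0.72 y -0.07 -0.011 587 [ 0  0 35 39 33 27 32 30 36 33 36 25 17 17 22 27 29 25 26 29 31 38]
0.09 x 0.54 0.674 y -0.062 -0.018 97 [ 0  0  0  1  7 14  5  9  7  9  9 16  7 11  0  1  0  1  0  0  0  0]
0.1 x 0.53 0.688 y -0.056 -0.024 154 [ 0  0  1  8  2  0  0  0  0  0  0 24 20 18 15 18 17 15 16  0  0  0]
0.11 x 0.529 0.686 y -0.048 -0.032 6 [0 0 1 4 0 0 0 0 0 0 0 0 0 0 0 0 0 0 1 0 0 0]
```

View pics/b9.png

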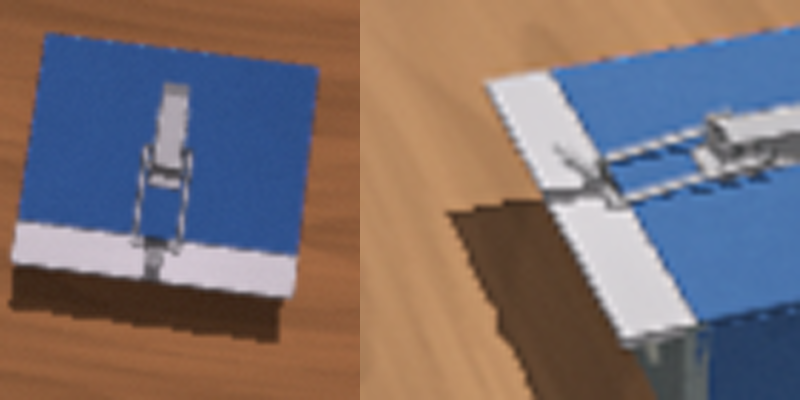

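The drawer is shut. The loop's bar lies on the lip in front of the keeper, at x≈0.547 against 0.556 for the keeper. The lever is flat, at z≈0.105 along its whole length. Handing in.

```bash
python3 -c "
from bench import order
print(order.job_done())"
```

```text
the job is handed in; nothing more can be done
None
```

The job is handed in: both loose straps and both loose nuts are in their matching compartments, the drawer is shut, the loop is hooked in front of the keeper and the lever is flat; in one misstep the wrist hit its joint limit and the gripper pressed on the chest's side with about 41 N total, right at the 40 N limit if the gripper's body rather than the fingers took it.

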